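# Drift a swing plate into line and pin it with its locating bolt

### The arm

A 7-joint arm with a two-finger parallel gripper is mounted at the origin on the work surface. World frame = base frame: x ahead of the robot, y to its left, z up, the work surface at z = 0. Lengths are in mm, angles in rad, forces in N, time in s.
With the tool pointing down it reaches from about 400 to 900 mm from the base axis. Payload 5.6 kg.
Tool frame: the origin (TCP) lies midway between the tips of the shut fingers; the grasp point (between the pads) lies 19 mm behind it; z points along the fingers, y is the line along which they close (so a half turn about z gives the same grasp; the last joint's range is limited). The gripper opens to 92 mm and grips with 3 to 60 N. Pads are 20 mm wide; open, the fingers measure 128 mm over their backs; the gripper's body (75 mm by 189 mm) begins 69 mm behind the grasp point.
Start: joints at [-1.205, 0.468, -0.012, 1.603, 0.006, 1.071, -0.056], TCP at [258.421, 596.429, 214.592] pointing down, gripper open.
Joint ranges: [-2.53, 2.53], [-0.31, 2.02], [-1.57, 1.55], [0.28, 2.44], [-1.29, 4.43], [0.15, 1.84], [-2.92, 2.92]. Speed limits (rad/s): [2.57, 2.57, 3.14, 3.14, 3.14, 3.14, 3.14].

### API

Orientations are given as a rotation vector (axis times angle).
In Python, from cell import robot, grip, kin, viewer gives the robot as it stands. Calls block until the motion is done:
- robot.movep(position, orientation): joint-space move of the TCP to a pose.
- robot.servo_line(position, feed=150, rotation=None): straight line of the TCP; rotation=None keeps the orientation; feed is the mean speed in mm/s.
- robot.goto_joints(angles): joint-space move.
- grip(opening, newtons=None): opening from 0.0 (shut) to 1.0 (fully open); newtons is the grip in N (None keeps the last); returns when the fingers have stopped.
- robot.hold(seconds).
- kin.ik(position, orientation): joint angles nearest the present ones, or None.
- robot.observe(): the state.
- viewer.read_camera(name): name is "side" or "top" or "wrist"; returns the picture (480x640x3 uint8, red, green, blue); there is no depth.
- viewer.camera_info(name): a dict with "camera_matrix" (3x3 intrinsics, pixels), "R" (3x3) and "t" (3): a world point X has camera coordinates R X + t. Camera axes: x right, y down, z forward; pixel columns grow to the right and rows downward; lengths in mm; the calibration is good to about 2 mm. The wrist camera is an equidistant fisheye: a pixel r from the principal point sees the ray r / f radians off the axis. A picture is of the moment at which its call begins: read the wrist's pose just before it. camera_info takes no time and is no camera call; for the wrist camera it gives the pose at the moment of the call.
A pose or a line that the arm cannot do raises robot.IKError and nothing moves.
- robot.job_done(): hands the job in; it is judged then, once.
Trained networks look in the newest picture that a camera, given by its name, has taken for a name from the list of things; names that differ only in an ending like _2 or _b are one class to them, and where a whole thing is asked for, a point or a joint stands for the part that bears it (a point fixed in the world has none). Each returns a list of dicts, best first, with "confidence" (0 to 1); they miss things now and then, are a little off and sometimes report something else, mostly with a low value. They report only what shows in the picture. A call takes as long as a camera call. They do not tell look-alikes from the thing itself.
- viewer.silhouettes(name, camera): "mask" (480x640 bool, what is visible of it).
- viewer.pinpoint(name, camera): "at" ([x, y, z] in mm, in the coordinates of the camera as it stood for that picture, good to about 4 mm: a listed point, or the origin of a listed thing).
The state is a dict: "t": time; "joints": joint angles; "joint_velocities": joint speeds; "joint_torque": joint torques, N m; "tcp_pos": TCP position; "tcp_rot": TCP orientation; "contact_force": force on the tool from outside, world axes, zero at the start; "wrist_torque": the same for the moment, N m; "grip_width": opening from 0.0 (shut) to 1.0 (fully open); "grip_force": force on a finger pad.
Only numpy, scipy, OpenCV 4.12 (cv2) and the standard library are available. Lean on these libraries where they do the work, as an engineer would, in place of code of your own. Each camera call takes 0.05 s, during which the arm holds its last target. There are 200 camera calls.

### The job

The blue swing plate on the inspection fixture is out of line with the bore under it. Push the tapered drift (orange handle) fully home through both holes, down to its collar, to bring them into line, without pushing the plate with the gripper; then hang the drift back in a socket of the stand and push the locating bolt (green handle) fully home in the lined-up holes. Leave the other things where they are.

Things in the scene. Friction and masses are not known exactly. Their poses are not given: they have to be found in the camera images.
- fixture: Silver aluminium inspection fixture, fixed to the table; its place and yaw vary. Tooling plate 140 x 260 x 15 mm; on it a riser block with the bore (74 x 80 mm, top at 75 mm) and a pivot post. Origin: on the table directly under the bore; x across the swing plate, y from the bore to the pivot, which is 140 mm away along +y.
- bore (a point): Centre of the mouth of the round bore in the riser's top face, 75 mm above the table and under the swing plate. Bore 26 mm wide, straight, 60 mm deep down to the tooling plate.
- swing_plate: Blue plate, 60 x 200 x 12 mm, lying flat on riser and post and turning about a vertical pivot under a dark 36 mm cap, 18 mm high, with stiff friction: about 4 N at its hole moves it, and it stays where it is left. It cannot lift. Origin: on the pivot axis at the plate's underside, 75 mm above the table; its y axis points from its hole to the pivot.
- plate_hole (a point): Centre of the round 26 mm through hole in the swing plate, at the plate's top face, 87 mm above the table, 140 mm from the pivot. It starts 9 to 13 mm out of line with the bore, towards the fixture's +x.
- stand: Aluminium bridge-like stand, 260 x 80 mm, top at 90 mm, fixed; its place and yaw vary. Its x axis runs along the row of sockets. Origin on the table under the middle socket.
- drift: Tapered drift, about 0.35 kg. Below the collar 24.5 mm in diameter for 25 mm, then tapering over 45 mm to a 6 mm tip. Collar 44 mm across, 6 mm thick; above it a round orange handle, 30 mm in diameter, 6 to 60 mm above the collar's underside. Origin: on the axis at the collar's underside, z up the handle. Starts hanging upright in any one of the stand's sockets.
- bolt: Plain locating bolt, no thread, pushed straight in, about 0.35 kg. Shank 24 mm in diameter, 60 mm long; its last 8 mm taper to an 18 mm nose. Collar 44 mm across, 6 mm thick; above it a round green handle, 30 mm in diameter, 6 to 60 mm above the collar's underside. Origin: on the axis at the collar's underside, z up the handle. Starts hanging upright in any one of the stand's sockets.
- socket_a (a point): Centre of a 32 mm round through hole in the stand's top face (90 mm above the table), at -85 mm along the stand's x.
- socket_b (a point): Centre of a 32 mm round through hole in the stand's top face (90 mm above the table), in the middle.
- socket_c (a point): Centre of a 32 mm round through hole in the stand's top face (90 mm above the table), at +85 mm along the stand's x.
- gauge_pin: Bystander: gauge pin with a BLUE handle and a thin 16 mm brass shank 60 mm long, same collar and handle sizes and same origin as the bolt. It hangs in the remaining socket and stays there.
- setting_block: Bystander: steel block 76 x 51 x 26 mm with three holes. Origin: centre of its underside.
- ref_sphere: Bystander: white 38 mm ball on a stem and a 60 mm round foot, 102 mm tall. Origin: centre of its underside.
- squeeze_bottle: Bystander: white bottle with a red cap, 60 mm in diameter, 150 mm tall. Origin: centre of its underside.
- ring_gauge: Bystander: steel ring, 80 mm across, 22 mm high. Origin: centre of its underside.
- stylus_case: Bystander: yellow case 120 x 80 x 35 mm. Origin: centre of its underside.
- screwdriver: Bystander: screwdriver with a red handle lying on the table. Origin: under its middle.
There are look-alikes about, which are no part of the job. What is shaped like the bolt but pink or purple is not meant.

How it is judged (in metres and radians):
On the way:
1. the drift is home through both holes: collar within 6 mm of the plate's top, upright, and the holes in line within 2.5 mm (z of drift in the frame of plate_hole between -0.004 and 0.006 m and horizontal distance between drift and plate_hole below 0.004 m and horizontal distance between plate_hole and bore below 0.0025 m and angle between drift's own z axis and vertical below 0.08 rad), for 0.2 s.
At the end, for the whole second after the job is handed in: Bolt upright (0.08 rad) through plate and bore, within 4 mm of both hole axes, its collar resting on the plate (within 4 mm); drift hanging upright (0.1 rad) in any socket of the stand, within 7 mm of its centre, collar on the stand (within 4 mm); both released and at rest (horizontal distance between bolt and bore below 0.004 m and horizontal distance between bolt and plate_hole below 0.004 m and z of bolt in the frame of plate_hole between -0.004 and 0.004 m and angle between bolt's own z axis and vertical below 0.08 rad and linear speed of each of bolt, drift below 0.01 m/s and angle between drift's own z axis and vertical below 0.1 rad and ((horizontal distance between drift and socket_a below 0.007 m and z of drift in the frame of socket_a between -0.004 and 0.004 m) or (horizontal distance between drift and socket_b below 0.007 m and z of drift in the frame of socket_b between -0.004 and 0.004 m) or (horizontal distance between drift and socket_c below 0.007 m and z of drift in the frame of socket_c between -0.004 and 0.004 m))); the robot touches nothing.
It fails at once if the gripper or arm pushes the swing plate (more than 3 N) (contact force between any of the fingers, the arm and swing_plate above 3 N).
It fails at once if a bystander is moved more than 20 mm (distance of any of gauge_pin, setting_block, ref_sphere, squeeze_bottle, ring_gauge, stylus_case, screwdriver from where it was at the start of the episode above 0.02 m).
It also fails if it takes over 67 s, if anything falls off the work surface, if the arm or the gripper's body presses on something with over 40 N, if the wrist force passes 120 N, or if a joint passes its speed limit or range.

## Working session

There is one attempt and no reset: what is moved stays moved. The work goes in short steps, each a Python script; the robot and the scene stay as the last script left them, time stands still between calls to the robot, and variables do not carry over. Pictures are saved under pics/ and viewed, at most 10 in all, crops included, and the job is handed in when it is done.

```bash
mkdir -p pics; ls
cat > h.py <<'E'
import numpy as np, cv2
from cell import robot, grip, kin, viewer
def snap(cam, fn=None):
    info=viewer.camera_info(cam); im=viewer.read_camera(cam)
    if fn: cv2.imwrite('pics/'+fn, im[:,:,::-1])
    return im,info
def w(info,p):
    return np.array(info['R']).T@(np.array(p)-np.array(info['t']))
E
python3 - <<'E'
from h import *
for c in ['top','side']:
    im,i=snap(c,c+'0.png')
    print(c,np.round(i['camera_matrix'],0).tolist(), np.round(-np.array(i['R']).T@i['t']))
    for n in ['drift','bolt','gauge_pin','stand','socket_a','plate_hole','bore','swing_plate','fixture']:
        for d in viewer.pinpoint(n,c)[:3]:
            print(n,round(d['confidence'],2),np.round(w(i,d['at']),1))
s=robot.observe();print(s['t'],s['tcp_rot'],s['contact_force'])
a=cv2.imread('pics/top0.png');b=cv2.imread('pics/side0.png')
E
```

```text
pics
top [[520.0, 0.0, 321.0], [0.0, 520.0, 244.0], [0.0, 0.0, 1.0]] [ 484.   71. 1207.]
drift 0.78 [ 623.7 -246.9   91. ]
bolt 0.84 [ 498.2 -357.7   60.8]
bolt 0.81 [ 455.  -259.9   85.8]
bolt 0.73 [ 339.1 -268.1   56.8]
gauge_pin 0.81 [ 535.7 -255.9   93.7]
stand 0.58 [ 5.389e+02 -2.479e+02 -1.000e-01]
stand 0.31 [ 453.4 -262.    86.1]
stand 0.21 [ 769.1 -207.9   -1.2]
socket_a 0.94 [ 625.8 -245.7   89.6]
socket_a 0.8 [ 535.1 -251.3   87.1]
socket_a 0.78 [ 452.8 -258.4   93.2]
plate_hole 0.82 [532.8 122.4  86.5]
plate_hole 0.7 [523.3 123.3  73.6]
bore 0.94 [523.4 125.1  74. ]
swing_plate 0.76 [505.7 264.6  71.3]
swing_plate 0.73 [ 538.  -255.6   92.7]
fixture 0.83 [5.228e+02 1.186e+02 3.000e-01]
fixture 0.45 [ 7.701e+02 -2.044e+02 -4.000e-01]
side [[512.0, 0.0, 319.0], [0.0, 512.0, 240.0], [0.0, 0.0, 1.0]] [ -41. -605.  730.]
drift 0.67 [ 617.8 -246.1   91.5]
drift 0.66 [520.3 126.3  77.5]
bolt 0.98 [ 450.  -258.1   89.6]
bolt 0.75 [ 336.5 -267.    57.9]
bolt 0.55 [ 495.3 -350.7   56. ]
gauge_pin 0.64 [ 534.2 -252.1   89.1]
stand 0.75 [ 5.342e+02 -2.463e+02 -1.000e-01]
socket_a 0.96 [ 534.5 -250.7   87.8]
socket_a 0.85 [ 450.8 -258.7   88.1]
socket_a 0.63 [ 618.2 -243.1   89.1]
plate_hole 0.94 [529.4 130.6  86.8]
bore 0.94 [520.1 128.5  77.6]
swing_plate 0.97 [504.4 264.5  74.3]
fixture 0.76 [521.6 127.3  -2.7]
1.0 [6.37826928e-01 3.07613910e+00 8.83755185e-05] [ 0.75583371 -0.93503814 -0.30430279]
```

View pics/top0.png

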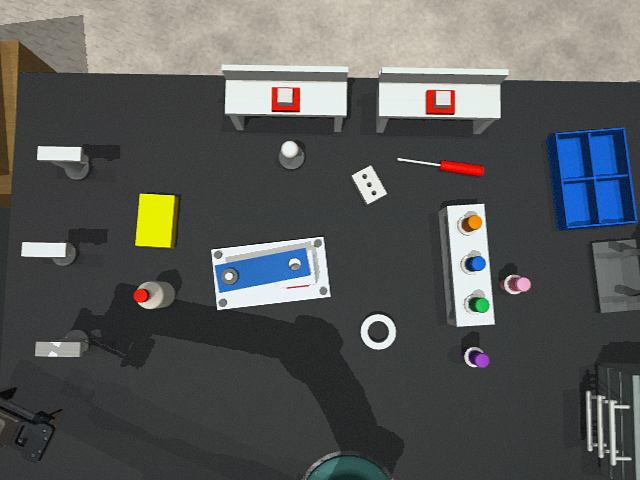

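View pics/side0.png

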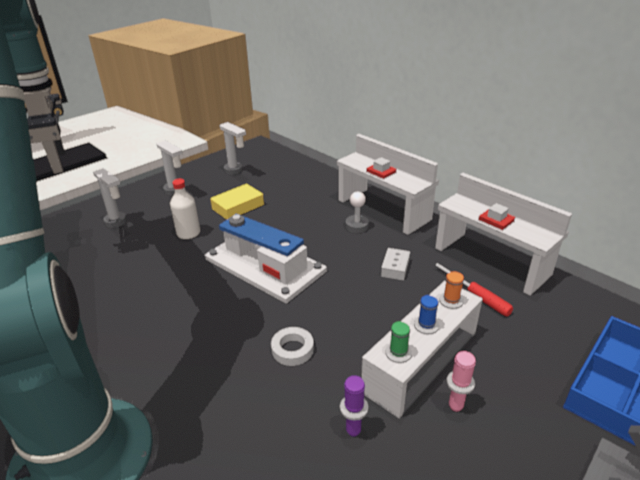

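The drift (orange, px 473,223), gauge pin (blue, 476,263) and bolt (green, 479,305) hang in the stand. The pink (517,284) and purple (477,357) look-alikes stand beside it. The plate hole is at about px (294,264), with the pivot at (230,276). Next I'll go above the drift and look with the wrist camera.

```bash
cat >> h.py <<'E'
from scipy.spatial.transform import Rotation as Ro
def down(yd):
    "rotvec: tool z down, tool y along yd (sign picked by joint-7 comfort at call)"
    y=np.array([yd[0],yd[1],0.]);y/=np.linalg.norm(y);z=np.array([0,0,-1.]);x=np.cross(y,z)
    return Ro.from_matrix(np.c_[x,y,z]).as_rotvec()
def best(p,yd):
    c=[]
    for s in (1,-1):
        r=down(s*np.array(yd));q=kin.ik(p,r)
        if q is not None: c.append((abs(q[6]),r))
    return min(c,key=lambda a:a[0])[1]
SX=np.array([169.,13.5]);SX/=np.linalg.norm(SX);SY=np.array([-SX[1],SX[0]])
def px(info,X):
    "world -> wrist fisheye pixel"
    c=np.array(info['R'])@X+info['t'];K=np.array(info['camera_matrix'])
    r=np.hypot(c[0],c[1]);th=np.arctan2(r,c[2])
    return np.array([K[0,2]+K[0,0]*th*c[0]/r,K[1,2]+K[1,1]*th*c[1]/r])
def unpx(info,uv,z):
    "wrist pixel -> world at height z"
    K=np.array(info['camera_matrix']);d=np.array([(uv[0]-K[0,2])/K[0,0],(uv[1]-K[1,2])/K[1,1]])
    th=np.linalg.norm(d);ray=np.r_[np.sin(th)*d/th,np.cos(th)]
    R=np.array(info['R']);o=-R.T@info['t'];v=R.T@ray
    return o+v*(z-o[2])/v[2]
E
python3 - <<'E'
from h import *
p=[520,126,290];robot.movep(p,best(p,[1,0.1]))
im,i=snap('wrist','w1.png')
print(robot.observe()['t'],robot.observe()['joints'],np.round(-np.array(i['R']).T@i['t']),i['camera_matrix'])
for n in ['plate_hole','bore','swing_plate','fixture']:
    for d in viewer.pinpoint(n,'wrist')[:2]: print(n,round(d['confidence'],2),np.round(w(i,d['at']),1))
p=[600,-249,290];r=best(p,SY);robot.movep(p,r)
im,i=snap('wrist','w2.png')
print(robot.observe()['t'],robot.observe()['joints'],robot.observe()['contact_force'],np.round(-np.array(i['R']).T@i['t']))
for n in ['drift','bolt','gauge_pin','stand','socket_a']:
    for d in viewer.pinpoint(n,'wrist')[:3]: print(n,round(d['confidence'],2),np.round(w(i,d['at']),1))
a=cv2.imread('pics/w1.png');b=cv2.imread('pics/w2.png')
cv2.imwrite('pics/w12.png',np.hstack([cv2.resize(a,(400,300)),cv2.resize(b,(400,300))]))
E
```

```text
3.0083 [-0.70134512  0.20143584  0.46465307  1.82205437 -0.09881251  1.14144712
 -0.10112093] [512. 193. 460.] [[371.64829954   0.         321.59121984]
 [  0.         371.64829954 238.48474779]
 [  0.           0.           1.        ]]
plate_hole 0.64 [533.3 123.3  85.6]
bore 0.92 [520.4 123.   72.2]
swing_plate 0.61 [496.8 262.   77.1]
fixture 0.94 [518.6 124.8   2.5]
4.6833 [-0.26728008  0.50917807  0.88455952  1.56235643 -0.40770623  1.26524837
 -0.80813603] [-0.52896315  0.27356043 -0.09069401] [ 665. -243.  460.]
drift 0.71 [ 619.7 -241.4   88. ]
bolt 0.87 [ 450.7 -258.4   89.9]
bolt 0.85 [ 492.5 -354.9   64.9]
bolt 0.58 [ 333.2 -269.9   57.1]
gauge_pin 0.58 [ 537.  -249.9   91.4]
gauge_pin 0.53 [519.  124.9   1.3]
stand 0.73 [ 531.5 -250.1    3.8]
```

View pics/w1.png

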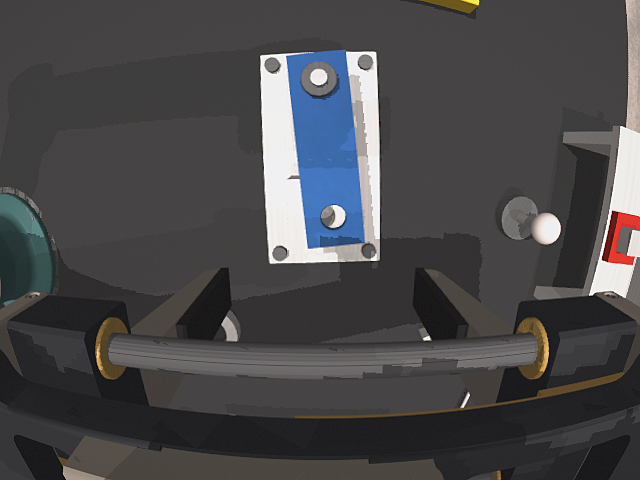

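View pics/w2.png

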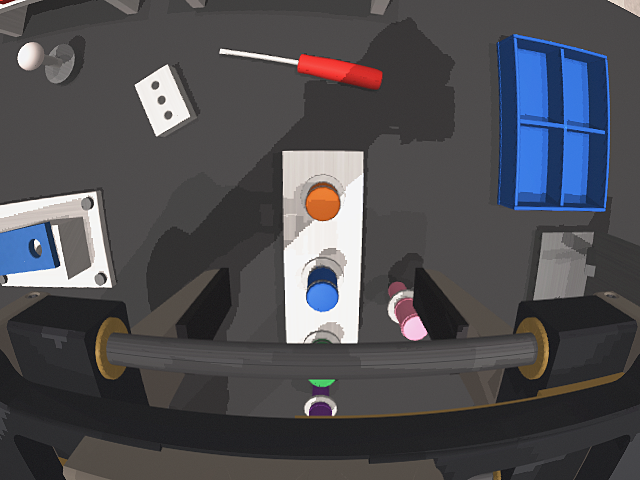

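The wrist views show the hole at (333,216), the pivot dot at (319,77) and the drift at (323,204). I'll refine the bore and the drift by fitting them in these pictures, recomputing the camera pose at the recorded arm poses.

```bash
cat >> h.py <<'E'
from scipy.optimize import minimize
A=np.linspace(0,2*np.pi,40)
def handle_fit(im,info,hue,xy0,z0):
    "fit handle cylinder (r15, z0+6..z0+60) to its colour mask near xy0"
    hsv=cv2.cvtColor(im,cv2.COLOR_RGB2HSV)
    m=((hsv[...,0]>=hue[0])&(hsv[...,0]<=hue[1])&(hsv[...,1]>120)&(hsv[...,2]>40)).astype(np.uint8)
    u,v=px(info,np.r_[xy0,z0+50]).astype(int)
    k=np.zeros_like(m);cv2.circle(k,(u,v),40,1,-1);m&=k
    M=cv2.resize(m,None,fx=4,fy=4,interpolation=0)
    def cost(xy):
        P=[px(info,[xy[0]+15*np.cos(a),xy[1]+15*np.sin(a),z0+h]) for a in A for h in (6,60)]
        h=cv2.convexHull(((np.array(P)+.5)*64).astype(np.int32));R=np.zeros_like(M);cv2.fillConvexPoly(R,h,1,shift=4)
        return (R^M).sum()/M.sum()
    r=minimize(cost,xy0,method='Nelder-Mead',options=dict(initial_simplex=np.array([xy0,xy0+[6,0],xy0+[0,6]]),xatol=.05))
    return r.x,r.fun
E
cat > fx.py <<'E'
from h import *
def fixture(im,i,save=None):
    "bore and plate hole from a wrist picture taken from above"
    hsv=cv2.cvtColor(im,cv2.COLOR_RGB2HSV)
    blue=((hsv[...,0]>100)&(hsv[...,0]<125)&(hsv[...,1]>120)).astype(np.uint8)
    cs,h=cv2.findContours(blue,cv2.RETR_CCOMP,cv2.CHAIN_APPROX_NONE)
    k=max(range(len(cs)),key=lambda j:cv2.contourArea(cs[j]))
    holes=sorted([c for j,c in enumerate(cs) if h[0][j][3]==k],key=cv2.contourArea)[-2:]
    out=[]
    for c in holes:
        for z in (87,105):
            W=np.array([unpx(i,p[0].astype(float),z)[:2] for p in c],np.float32)
            e=cv2.fitEllipse(W);out.append(e);print(z,np.round(e[0],2),np.round(e[1],1))
    g=cv2.convexHull(cs[k]);print('plate rect z87',cv2.minAreaRect(np.array([unpx(i,p[0].astype(float),87)[:2] for p in g],np.float32)))
E
python3 - <<'E'
from fx import *
im,i=snap('wrist')
print(handle_fit(im,i,(5,20),np.array([620.,-245]),90))
hsv=cv2.cvtColor(im,cv2.COLOR_RGB2HSV)
# use saved w1 with FK'd camera: rigid camera-in-tool from now
s=robot.observe();Rt=Ro.from_rotvec(s['tcp_rot']).as_matrix();tp=np.array(s['tcp_pos'])
Rc=np.array(i['R']);o=-Rc.T@i['t'];ct=Rt.T@(o-tp);RcT=Rc@Rt
p=np.array([520,126,290.]);R1=Ro.from_rotvec(down([1,.1])).as_matrix()
# sign of yaw: camera was at y=193
for s_ in (1,-1):
    R1=Ro.from_rotvec(down([s_,.1*s_])).as_matrix();o1=p+R1@ct
    if o1[1]>150: break
j=dict(camera_matrix=i['camera_matrix'],R=RcT@R1.T);j['t']=-j['R']@o1;print('cam',o1)
im1=cv2.imread('pics/w1.png')[:,:,::-1].copy();fixture(im1,j)
hsv=cv2.cvtColor(im1,cv2.COLOR_RGB2HSV)
white=((hsv[...,1]<50)&(hsv[...,2]>130)).astype(np.uint8);white[:, :240]=0;white[:,400:]=0;white[270:]=0
cs,_=cv2.findContours(white,0,1);c=max(cs,key=cv2.contourArea)
print('tool plate z15',cv2.minAreaRect(np.array([unpx(j,q[0].astype(float),15)[:2] for q in cv2.convexHull(c)],np.float32)))
# tooling plate corners
np.savez('w1cam.npz',R=j['R'],t=j['t'],K=j['camera_matrix'])
print('tcp',tp,'expected',600,-249)
E
```

```text
(array([ 619.72673619, -246.36808181]), np.float64(0.1514765784114053))
cam [514.02461561 190.6272602  460.33639688]
87 [532.04 124.18] [25.6 26.9]
105 [531.17 127.38] [24.4 25.6]
87 [503.34 261.86] [37.4 38.9]
105 [503.85 258.42] [35.6 37.1]
plate rect z87 ((517.7362670898438, 192.11593627929688), (59.756160736083984, 199.88270568847656), 11.647151947021484)
tool plate z15 ((513.6546020507812, 181.0082550048828), (140.14503479003906, 259.5249328613281), 7.342879772186279)
tcp [ 600.193194   -248.39847307  290.08336755] expected 600 -249
```

```bash
cat > a.py <<'E'
from h import *
xy=[619.8,-246.3]
r=best([*xy,200],SY)
robot.movep([*xy,190],r)
robot.servo_line([*xy,107],feed=120)
grip(0.0,60)
s=robot.observe();print(s['t'],s['grip_width'],s['grip_force'],s['contact_force'])
robot.servo_line([*xy,235],feed=150)
s=robot.observe();print(s['t'],s['grip_width'],s['contact_force'],s['wrist_torque'])
FY=np.array([-.1278,.9918]);FX=np.array([.9918,.1278]);B=np.array([521.7,123.])
p=[*(B+5*FX),235];robot.movep(p,best(p,FX))
robot.servo_line([*(B+5*FX),185],feed=150)
im,i=snap('wrist','w3.png')
s=robot.observe();print(s['t'],s['tcp_pos'],s['contact_force'],s['wrist_torque'])
E
python3 a.py
```

```text
7.2833 0.31658724922565795 60.00000357627869 [-0.41049168  0.27461963 -0.51923185]
8.2833 0.3202791698659988 [ 0.33022514 -0.49514515 -3.72015436] [-0.0188958   0.14514586 -0.00446202]
10.2417 [527.65057445 123.12843792 185.77511707] [ 0.10739773  0.08776333 -2.79582695] [-0.07911294  0.07878702 -0.0054938 ]
```

View pics/w3.png

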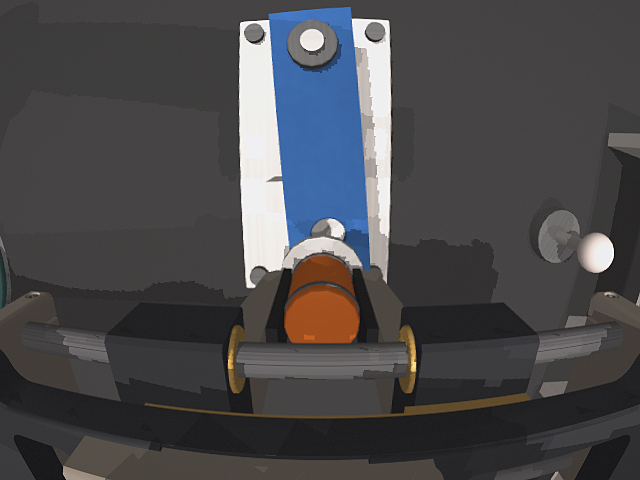

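The drift is held upright and its tip is over the hole, at about px (327,230). I'll overlay the predicted geometry on this picture to calibrate.

Run:
```python
from fx import *
i=viewer.camera_info('wrist');im=cv2.imread('pics/w3.png')
for _ in range(3): print(np.round(robot.observe()['tcp_pos'],2))
hsv=cv2.cvtColor(im,cv2.COLOR_BGR2HSV)
white=((hsv[...,1]<50)&(hsv[...,2]>130)).astype(np.uint8);white[:,:230]=0;white[:,400:]=0;white[270:]=0
cs,_=cv2.findContours(white,0,1);P=np.vstack(cs)
# left edge line / right edge line of tooling plate (rows 60..220) at z15
L=[];Rr=[]
for v in range(60,220,4):
    u=np.where(white[v])[0]; L.append(unpx(i,[u[0]-.5,v],15)[:2]);Rr.append(unpx(i,[u[-1]+.5,v],15)[:2])
for e in (L,Rr):
    vx,vy,x,y=cv2.fitLine(np.array(e,np.float32),cv2.DIST_HUBER,0,.01,.01).ravel();print('edge',x,y,np.degrees(np.arctan2(-vx,vy))%180)
d=np.array([np.mean(L,0),np.mean(Rr,0)]);print('mid x-line',d.mean(0),np.linalg.norm(d[1]-d[0]))
dk=cv2.inRange(im[20:75,280:345],(180,180,180),(255,255,255));m=cv2.moments(dk,True)
pc=np.array([280+m['m10']/m['m00'],20+m['m01']/m['m00']]);print('pivot dot',pc,unpx(i,pc,105),unpx(i,pc,108))
g=((hsv[...,0]>100)&(hsv[...,0]<125)&(hsv[...,1]>120)).astype(np.uint8);g[:, :240]=0
E1=[];E2=[]
for v in range(80,215,4):
    u=np.where(g[v,:400])[0];E1.append(unpx(i,[u[0]-.5,v],87)[:2]);E2.append(unpx(i,[u[-1]+.5,v],87)[:2])
for e in (E1,E2):
    vx,vy,x,y=cv2.fitLine(np.array(e,np.float32),cv2.DIST_HUBER,0,.01,.01).ravel();print('plate edge',x,y,np.degrees(np.arctan2(-vx,vy))%180)
S=5;x0,y0=250,200
c=cv2.resize(im[y0:y0+110,x0:x0+150],None,fx=S,fy=S)
def ring(xy,z,r,col):
    q=np.array([(px(i,[xy[0]+r*np.cos(a),xy[1]+r*np.sin(a),z])-[x0,y0]+.5)*S for a in A]);cv2.polylines(c,[q.astype(int)],True,col,1)
t=np.array(robot.observe()['tcp_pos']);zc=t[2]-17
for z,r in ((zc,22),(zc+6,22),(zc+60,15),(zc-70,3),(zc-25,12.25)): ring(t[:2],z,r,(0,255,0))
ring((532,124.2),87,13,(0,0,255))
cv2.imwrite('pics/o3.png',c)
```

```text
[527.65 123.13 185.78]
[527.65 123.13 185.78]
[527.65 123.13 185.78]
edge 440.5948 190.85515 7.5963287
edge 579.1331 208.0378 7.5492554
mid x-line [509.86394123 199.44647243] 139.59981878943645
pivot dot [311.37712895  39.4136253 ] [501.26400269 263.43287423 105.        ] [501.46033529 262.53116328 108.        ]
plate edge 487.33945 186.11993 11.836365
plate edge 544.7819 202.74153 11.766373
```

View pics/o3.png

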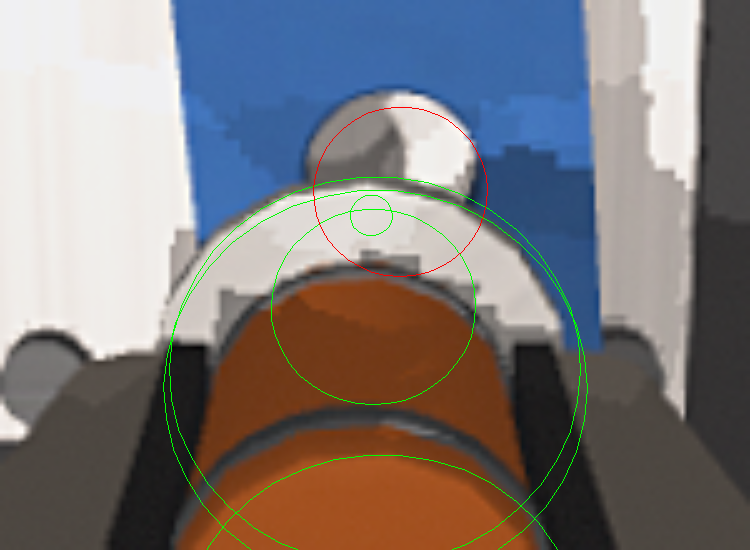

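The overlay gives, in tool coordinates, plate hole ≈ (531.9,126.8) and bore ≈ (521.3,124.9). The collar outline matches to about 1.4 mm in x. Now I'll insert in steps with force feedback.

```bash
cat > ins.py <<'E'
from h import *
FY=np.array([-.1317,.9913]);FX=np.array([.9913,.1317])
def insert(B,off,ztcp,d0,d1,step,F0,shift=np.zeros(2),fmax=45,feed=40,k=.08,dead=3.,xbias=0.):
    """push down from depth d0 to d1 (mm) of tip below plate top; off(d)=offset along FX from bore.
    closed loop on TCP reading; lateral force shifts the target. returns shift"""
    corr=np.zeros(3);shift=shift.copy();d=d0
    while True:
        tgt=np.r_[B+off(d)*FX+shift,ztcp-d]
        robot.servo_line(tgt+corr,feed=feed)
        s=robot.observe();e=tgt-s['tcp_pos'];f=np.array(s['contact_force'])-F0
        fx,fy=f[:2]@FX,f[:2]@FY
        corr[:2]+=np.clip(.5*e[:2],-.5,.5);corr[:2]=np.clip(corr[:2],-2.5,2.5)
        print('d%.0f t%.1f err %s f(x,y,z) %.1f %.1f %.1f shift %s'%(d,s['t'],np.round(e,1),fx,fy,f[2],np.round(shift,1)))
        if f[2]>fmax: print('STOP');break
        g=fx-xbias
        if abs(fy)>dead: shift+=FY*np.clip(k*fy,-.6,.6)
        if abs(g)>dead: shift+=FX*np.clip(k*g,-.6,.6)
        if d>=d1: break
        d=min(d+step,d1)
    return shift
E
python3 - <<'E'
from ins import *
F0=np.array([.1,.1,-2.8])
sh=insert(np.array([521.3,124.9]),lambda d:np.interp(d,[10,45],[5,0]),174,-8,36,5,F0,xbias=4)
print(sh)
E
```

```text
d-8 t10.5 err [-0.2 -0.3 -0.5] f(x,y,z) 0.3 -0.3 0.6 shift [0. 0.]
d-3 t10.8 err [0.4 0.2 0.3] f(x,y,z) -1.1 -0.3 -0.7 shift [-0.3 -0. ]
d2 t11.0 err [0.2 0.1 0.4] f(x,y,z) 0.4 -0.2 -0.2 shift [-0.7 -0.1]
d7 t11.3 err [0.1 0.1 0.3] f(x,y,z) 0.3 0.0 -0.4 shift [-1.  -0.1]
d12 t11.6 err [0.1 0.  0.3] f(x,y,z) -0.2 -0.3 0.6 shift [-1.3 -0.2]
d17 t11.9 err [-0.8 -0.1 -0. ] f(x,y,z) 1.1 -0.1 -0.8 shift [-1.6 -0.2]
d22 t12.1 err [-0.6 -0.  -0.1] f(x,y,z) 3.5 -0.1 -0.7 shift [-1.6 -0.2]
d27 t12.4 err [0.4 0.1 0.1] f(x,y,z) 3.4 0.1 0.6 shift [-1.6 -0.2]
d32 t12.7 err [0.6 0.2 0.5] f(x,y,z) 3.2 -1.1 -1.2 shift [-1.6 -0.2]
d36 t12.9 err [0.3 0.1 0.5] f(x,y,z) 3.6 -1.1 -1.6 shift [-1.6 -0.2]
[-1.60887326 -0.21374822]
```

Run:
```python
from ins import *
F0=np.array([.1,.1,-2.8])
sh=insert(np.array([521.3,124.9]),lambda d:np.interp(d,[36,45],[-.3,0]),174,38,71,3,F0,xbias=3.5,dead=3.5,k=.07,fmax=40)
print(sh)
```

```text
d38 t13.2 err [0.1 0.1 0.2] f(x,y,z) 3.3 -2.4 -1.3 shift [0. 0.]
d41 t13.4 err [-0.   0.1  0.2] f(x,y,z) 3.1 -1.8 -1.0 shift [0. 0.]
d44 t13.7 err [-0.1  0.2  0.2] f(x,y,z) 3.2 -2.8 0.9 shift [0. 0.]
d47 t13.9 err [0.4 0.3 0.7] f(x,y,z) 3.5 -2.2 -1.2 shift [0. 0.]
d50 t14.2 err [0.3 0.4 0.8] f(x,y,z) 3.1 -4.2 -1.5 shift [0. 0.]
d53 t14.4 err [0.3 0.1 0.9] f(x,y,z) 3.0 -4.3 -0.6 shift [ 0.  -0.3]
d56 t14.7 err [ 0.2 -0.2  0.9] f(x,y,z) 2.4 -5.2 -2.9 shift [ 0.1 -0.6]
d59 t14.9 err [ 0.2 -0.5  0.6] f(x,y,z) 1.6 -4.1 -1.8 shift [ 0.1 -0.9]
d62 t15.2 err [ 0.1 -0.7  0.4] f(x,y,z) 0.3 -2.5 -1.4 shift [ 0.2 -1.2]
d65 t15.4 err [-0.1 -0.5  0.3] f(x,y,z) -2.1 -0.4 -0.3 shift [ 0.2 -1.2]
d68 t15.7 err [-0.7 -0.1  0.1] f(x,y,z) -0.7 0.1 -0.7 shift [-0.2 -1.3]
d71 t15.9 err [-1.2 -0.1 -1. ] f(x,y,z) -2.2 0.7 8.2 shift [-0.5 -1.3]
[-0.90915887 -1.37895348]
```

The drift is home. I'll confirm it, withdraw straight up, and hang it back in its socket.

Run:
```python
from ins import *
robot.hold(.4)
s=robot.observe();t=np.array(s['tcp_pos']);print('home',np.round(t,2),s['contact_force'],s['grip_width'])
im,i=snap('side','s4.png')
for n in ['drift','plate_hole']:
    for d in viewer.pinpoint(n,'side')[:2]: print(n,round(d['confidence'],2),np.round(w(i,d['at']),1))
robot.servo_line([t[0],t[1],240],feed=120)
s=robot.observe();print(s['t'],s['tcp_pos'],s['contact_force'])
p=[619.8,-246.3,240];r=best(p,SY);robot.movep(p,r)
e=np.array(p)-robot.observe()['tcp_pos'];print('err',e)
F0=np.array(robot.observe()['contact_force'])
for z in (150,115,110,108,107,106,105,104):
    robot.servo_line([p[0],p[1],z],feed=150 if z>114 else 40)
    f=np.array(robot.observe()['contact_force'])-F0
    if z<115: print(z,np.round(f,1),np.round(robot.observe()['tcp_pos'],1))
    if f[2]>5: break
```

```text
home [521.96 123.64 104.01] [-0.96086264 -0.37319609  5.65992352] 0.3193539137324675
drift 0.66 [519.6 121.8  89.3]
plate_hole 0.85 [520.1 122.2  86.1]
plate_hole 0.57 [ 5.349e+02 -2.493e+02 -3.000e-01]
17.7833 [521.39108433 123.49043384 239.18540972] [ 0.09329762 -0.00884001 -3.10715325]
err [-0.60045475 -2.09963241  0.38690083]
110 [ 0.3 -0.1 -0.4] [ 620.  -246.4  110.4]
108 [ 0.3 -0.6 -0.4] [ 619.8 -246.3  108. ]
107 [1.2 1.  0.9] [ 619.8 -246.3  106.9]
106 [-0.8  2.1  7.1] [ 619.9 -246.4  106.7]
```

Run:
```python
from ins import *
grip(1.0)
t=robot.observe()['tcp_pos'];robot.servo_line([t[0],t[1],200],feed=150)
p=[390,-264,280]
try:
    robot.movep(p,best(p,SY))
except Exception as e: print(repr(e))
im,i=snap('wrist','w5.png')
print(robot.observe()['t'],robot.observe()['tcp_pos'],handle_fit(im,i,(45,85),np.array([450.5,-259.]),90),handle_fit(im,i,(5,20),np.array([620.,-246.]),90))
for n in ['bolt','drift']:
    for d in viewer.pinpoint(n,'wrist')[:3]: print(n,round(d['confidence'],2),np.round(w(i,d['at']),1))
```

```text
24.175 [ 391.36410846 -263.64318674  280.09503037] (array([ 449.80540086, -259.76139841]), np.float64(0.10749494438827098)) (array([ 626., -246.]), np.float64(1.0))
bolt 0.87 [ 447.2 -261.3   85.5]
bolt 0.83 [ 490.5 -355.5   66.6]
bolt 0.73 [ 331.5 -271.9   60.5]
```

View pics/w5.png

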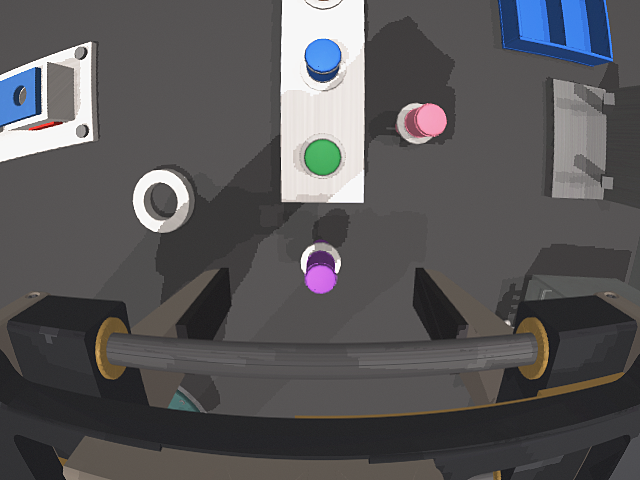

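Green bolt handle at px (322,157), as fitted. I'll grip it, carry it over, and compare its handle edge in the hand with the drift's in w3 to get the relative grip offset.

Run:
```python
from ins import *
xy=np.array([450.1,-259.5])
robot.movep([*xy,190],best([*xy,190],SY))
t=np.array(robot.observe()['tcp_pos']);c=np.clip(xy-t[:2],-1.5,1.5);print('err',c)
robot.servo_line([*xy,106.7],feed=120)
print(np.round(robot.observe()['tcp_pos'],1))
grip(0.0,60)
robot.servo_line([*xy,235],feed=150)
B=np.array([521.9,123.6])
p=[*B,235];robot.movep(p,best(p,FX))
robot.servo_line([*B,180],feed=150)
im,i=snap('wrist','w6.png')
s=robot.observe();print(s['t'],np.round(s['tcp_pos'],2),s['contact_force'],s['grip_width'])
old=cv2.imread('pics/w3.png')[:,:,::-1].copy()
for q,h in ((old,(5,20)),(im,(45,85))):
    hsv=cv2.cvtColor(q,cv2.COLOR_RGB2HSV)
    m=(hsv[...,0]>=h[0])&(hsv[...,0]<=h[1])&(hsv[...,1]>120)&(hsv[...,2]>30)
    m[:, :260]=0;m[:,390:]=0;m[:200]=0;m[345:]=0
    print([int(np.where(m[:,u])[0][0]) for u in range(305,345,5)],[(int(np.where(m[v])[0][0]),int(np.where(m[v])[0][-1])) for v in (280,300,320)])
j=viewer.camera_info('wrist');t=np.array(s['tcp_pos'])
for o in (-1,0,1): print(o,px(j,np.r_[t[:2]+o*FY,t[2]-11]))
S=5;x0,y0=250,200
cv2.imwrite('pics/o6.png',cv2.resize(im[y0:y0+110,x0:x0+150],None,fx=S,fy=S)[:,:,::-1])
```

```text
err [0.77378838 0.96979847]
[ 450.5 -260.   107.5]
29.6167 [522.79 122.9  180.9 ] [ 0.96485714 -0.62557603 -3.77692505] 0.3178232706063653
[261, 258, 256, 256, 256, 257, 259, 262] [(291, 351), (291, 352), (284, 359)]
[261, 258, 257, 256, 256, 257, 259, 261] [(293, 350), (291, 351), (284, 359)]
-1 [324.58124662 280.64918655]
0 [324.5833782  278.83985316]
1 [324.585469   277.02412661]
```

View pics/o6.png

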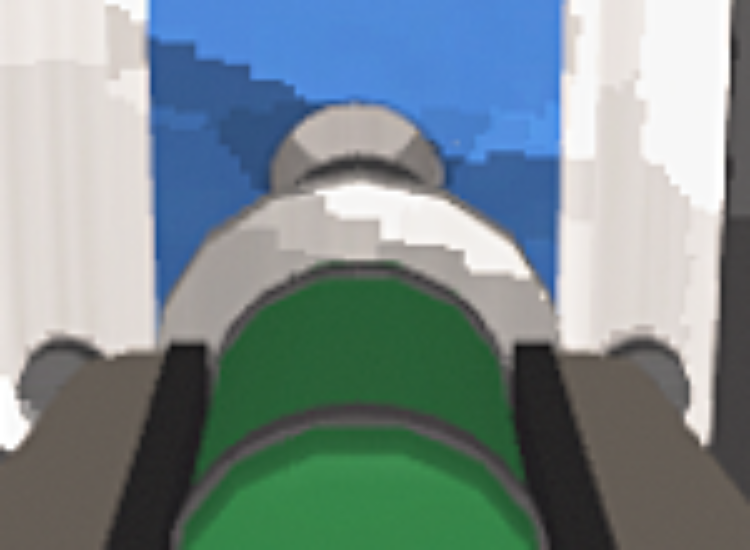

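The bolt sits in the grip as the drift did, within 0.5 mm, and the holes look concentric (hole at crop px 358,150). Now to insert it.

Run:
```python
from ins import *
F0=np.array([.3,-.3,-3.2])
sh=insert(np.array([521.9,123.6]),lambda d:0,164.5,-8,62,5,F0,dead=1.5,k=.07,fmax=7,feed=40)
s=robot.observe();print(s['t'],s['tcp_pos'],s['contact_force'])
```

```text
d-8 t29.9 err [ 0.1 -0.1 -0. ] f(x,y,z) -0.9 0.5 -1.1 shift [0. 0.]
d-3 t30.2 err [0.2 0.1 0.2] f(x,y,z) -0.0 -0.3 -1.6 shift [0. 0.]
d2 t30.5 err [0.1 0.1 0.3] f(x,y,z) -0.0 0.3 -0.7 shift [0. 0.]
d7 t30.8 err [0.  0.  0.3] f(x,y,z) 0.1 -0.1 -0.4 shift [0. 0.]
d12 t31.1 err [0.  0.  0.3] f(x,y,z) 0.1 0.1 -0.7 shift [0. 0.]
d17 t31.3 err [-0.  -0.   0.3] f(x,y,z) -1.0 -0.5 -0.8 shift [0. 0.]
d22 t31.6 err [-0.1 -0.   0.3] f(x,y,z) -0.0 0.7 -1.3 shift [0. 0.]
d27 t31.9 err [-0.1 -0.   0.3] f(x,y,z) 0.4 -0.3 -0.6 shift [0. 0.]
d32 t32.1 err [-0.1 -0.   0.2] f(x,y,z) -0.5 0.6 -1.8 shift [0. 0.]
d37 t32.4 err [-0.1  0.   0.2] f(x,y,z) -0.7 0.2 -1.3 shift [0. 0.]
d42 t32.7 err [-0.   0.   0.2] f(x,y,z) -0.3 0.5 -0.9 shift [0. 0.]
d47 t33.0 err [-0.  -0.   0.2] f(x,y,z) -0.3 1.1 -1.4 shift [0. 0.]
d52 t33.2 err [-0.   0.   0.2] f(x,y,z) 0.3 0.9 -1.0 shift [0. 0.]
d57 t33.5 err [ 0.  -0.   0.2] f(x,y,z) 0.2 0.7 -0.5 shift [0. 0.]
d62 t33.8 err [-0.4  0.1 -1.3] f(x,y,z) -4.8 1.3 14.4 shift [0. 0.]
STOP
33.8 [522.33152361 123.53917941 103.75271131] [-4.60221425  0.37445562 11.24115034]
```

Seated. Next I release, retreat, and check from the side.

Run:
```python
from ins import *
t=np.array(robot.observe()['tcp_pos'])
grip(1.0)
robot.servo_line([t[0],t[1],230],feed=120)
robot.hold(.3)
im,i=snap('side','s7.png')
for n in ['bolt','drift','plate_hole','socket_a']:
    for d in viewer.pinpoint(n,'side')[:4]: print(n,round(d['confidence'],2),np.round(w(i,d['at']),1))
print(robot.observe()['t'],robot.observe()['contact_force'])
```

```text
bolt 0.98 [ 493.3 -352.4   56.4]
bolt 0.94 [522.1 125.1  84.8]
bolt 0.6 [ 341.9 -266.6   58.1]
drift 0.91 [ 618.5 -247.6   89.5]
drift 0.28 [381.8 -60.2   5. ]
plate_hole 0.77 [522.5 125.6  84.7]
plate_hole 0.69 [ 450.  -257.1   90.1]
socket_a 0.69 [ 619.4 -243.5   89.7]
socket_a 0.67 [ 535.6 -253.7   86.2]
socket_a 0.61 [ 449.5 -255.4   87.7]
36.5833 [-0.68356397  0.60233258 -0.3505923 ]
```

View pics/s7.png

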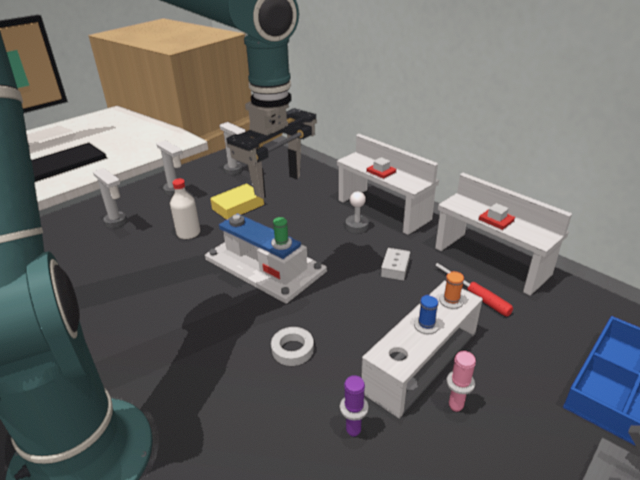

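The bolt (281,232) is seated upright in the plate, the drift (454,288) hangs in its socket, and nothing else has moved.

```bash
python3 -c "
from h import *
print(robot.job_done())"
```

```text
the job is handed in; nothing more can be done
None
```

I handed the job in at about 37 s: the drift went fully home and lined up the holes, it hangs back in its own socket, and the bolt is seated upright in the plate and released; no verdict came back.

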